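Wedge the rocking inlay case steady

TASK

The wooden case on the bench rocks, because its foot next to the loose wooden wedge is too short. With your fingertips, push the wedge, thin end first, under that foot until it is tight and carries the foot without jacking the case up, then press down firmly on the lid corner above that foot to feel that it no longer rocks; if it still gives, push the wedge in further and press again. Do not lift anything or shove the case along, and leave the other things alone.

Things in the scene. Friction and masses are not known exactly. Their poses are not given: they have to be found in the camera images.
- case: Flat loose wooden case, 150 (x) x 190 (y) x 40 mm high, smooth lacquered, 0.85 kg, on round feet 18 mm across, 20 mm high (centres at x +-58, y +-78 mm); lid top 60 mm above the bench. Origin at bench level under its centre, z up. The foot at (+x, -y) is 5 to 10 mm too short (unknown) and hangs in the air; unpressed, the case stands level on the other three.
- lid_corner (a point): Point on top of the lid straight above the middle of the short foot (case frame x +58, y -78 mm), 60 mm above the bench when the case stands level. Unwedged, 3 to 4 N pressed down here tips the case until the short foot touches the bench, 5 to 10 mm lower.
- wedge: Loose wooden wedge, 100 mm long (y), 44 mm wide (x), 22 mm high at the thick end (-y) falling evenly to 2 mm at the thin end (+y), 50 g. Origin at the centre of its underside, z up. It lies 20 to 50 mm before the case's -y side, thin end towards the short foot, lined up with it to 7 mm sideways and 0.1 rad; push it along the case's +y.
- wedge_thick_end (a point): Centre of the wedge's upright thick end face (44 mm wide, 22 mm high; 11 mm above the bench): push here. It slides at under 1 N; once the wedge is tight under the foot, the push rises to 3 N and more.
- wedge_thin_end (a point): Middle of the wedge's thin front edge, 1 mm above the bench.
- bench_stop: Fixed wooden batten 2 mm behind the case's +y side, takes the push. 200 mm (x) x 30 x 34 mm high, origin at the centre of its underside.
- sanding_block: Loose cork sanding block, 87 x 47 x 30 mm, origin at its underside. Leave alone.
- glue_bottle: Loose white glue bottle, 44 mm across, 100 mm high, origin at its underside. Leave alone.
- dust_jar: Loose jar, 64 mm across, 85 mm high, origin at its underside. Leave alone.
Not all that is in view belongs to the job. Leave any red look-alike of the wedge alone.

How it is judged:
By the outcome, as a careful person would: the job done as asked, in the order asked, and still so for the second after the job is handed in, with the robot touching nothing.
It also fails if it takes over 72 s, if anything falls off the work surface, if the arm or the gripper's body presses on something with over 40 N, if the wrist force passes 120 N, or if a joint passes its speed limit or range.

ROBOT

A 6-joint arm with a two-finger parallel gripper is mounted at the origin on the work surface. World frame = base frame: x ahead of the robot, y to its left, z up, the work surface at z = 0. Lengths are in m, angles in rad, forces in N, time in s.
With the tool pointing down it reaches from about 0.375 to 0.9 m from the base axis. Payload 3.1 kg.
Tool frame: the origin (TCP) lies midway between the tips of the shut fingers; the grasp point (between the pads) lies 19 mm behind it (arm.pinch_z is the z of the grasp point in the tool frame, in m); z points along the fingers, y is the direction in which the jaws open and shut (so a half turn about z gives the same grasp; the last joint's range is limited). The gripper opens to 85 mm and grips with 20 to 120 N. Pads are 22 mm wide; open, the fingers measure 114 mm over their backs; the gripper's body (76 mm by 85 mm) begins 54 mm behind the grasp point. The pads swing forward as they close: fully open they stand 13 mm farther back than shut.
Start: joints at [1.046, 0.527, 1.433, -0, 1.181, -0.178], TCP at [0.212, 0.588, 0.231] pointing down, gripper open.
Joint ranges: [-3.08, 3.08], [-0.75, 2.2], [0.22, 2.44], [-1.43, 4.57], [0, 2.65], [-2.85, 2.85]. Speed limits (rad/s): [2.79, 2.79, 3.14, 3.14, 3.14, 3.14].

INTERFACE

Orientations are given as a rotation vector (axis times angle).
In Python, from station import arm gives the robot as it stands.
- The arm moves only by the tool drive_tool, never from a script. Its argument "rows" is a list of rows, each an object with "jaw": the closure, from -1 (fully open) to 1 (shut); "xyz": the shift along the tool's x, y, z in cm, a list of three; "spin": the turn about the tool's z in degrees. In form: [{"jaw": jaw, "xyz": [tx, ty, tz], "spin": spin}, ...]. A call has 1 to 12 rows; each row shifts and turns the commanded pose from where the row before left it, along the tool's axes as they then stand; what a row does not reach is not made up. A row lasts 1/10 s, in which the tool goes at most 50 mm and 8.59 degrees, less where a joint would pass 70% of its speed; a pose out of reach is approached as far as the arm can. A call is refused whole if a number of a shift passes 5 or a number of a turn 8.59, either way. A call with a gripper value outside its range is refused whole. The fingers move at their own pace and stop on an object; the grip force is fixed at half the most. Time passes only in rows, so rows that do not move let the fingers close. It gives the time, the measured TCP pose, the force and the opening at its end, in the units of the state.
- arm.get_obs(): the state, without advancing time (a new reading comes with each control period).
- arm.get_image(name): name is "scene" or "top"; returns a dict with "pixels" (400x640x3 uint8, blue, green, red), "range_z" (400x640 float32, m along the optical axis (not along the pixel's ray), 0 where there is no reading), "fov_y" (degrees; the focal length in pixels is half the picture's height over the tangent of half this angle, whatever the lens; pixels are square), "cx", "cy" (the principal point, pixels), "k1" (the pictures are not rectified: a ray, as slopes to the right and down, at radius r is drawn at 1 + k1 r^2 times it, then the intrinsics apply), "R" (3x3) and "t" (3): a world point X has camera coordinates R X + t. Camera axes: x right, y down, z forward; pixel columns grow to the right and rows downward; lengths in m; the calibration is good to about 2 mm. A picture is of the moment at which its call begins.
- arm.job_done(): hands the job in, once; it reports no verdict.
The state is a dict: "clock": time; "joint_positions": joint angles; "qvel": joint speeds; "tau": joint torques, N m; "tcp_pos": TCP position; "eef_rot": TCP orientation; "wrist_force": force on the tool from outside, world axes, zero at the start; "wrist_torque": the same for the moment, N m; "grip_width": opening from 0.0 (shut) to 1.0 (fully open).
Only numpy, scipy, OpenCV 4.12 (cv2) and the standard library are available. Lean on these libraries where they do the work, as an engineer would, in place of code of your own. Each camera call takes 0.05 s, during which the arm holds its last target.

## Working session

There is one attempt and no reset: what is moved stays moved. The work goes in short steps, Python scripts to look and compute and a tool call to move; the robot and the scene stay as the last step left them, time stands still between calls to the robot, and variables do not carry over. Pictures are saved under pics/ and viewed, and the job is handed in when it is done.

Besides the shell and the picture viewer there is one more tool, called after "Emit:" as name(argument=value, ...), one argument or row to a line, values as JSON. drive_tool: Moves the arm, as the interface text tells. Its arguments: {"type":"object","properties":{"rows":{"type":"array"}},"required":["rows"]}

```bash
ls; mkdir -p pics
cat > h.py <<'E'
import numpy as np, cv2
from station import arm
def K(im):
    h=im["pixels"].shape[0]; f=h/2/np.tan(np.radians(im["fov_y"])/2); return f
def ray(im,u,v):
    f=K(im); A=np.array([[f,0,im["cx"]],[0,f,im["cy"]],[0,0,1.]])
    x,y=(u-im["cx"])/f,(v-im["cy"])/f
    rd=np.hypot(x,y); r=rd
    for _ in range(30): r=rd/(1+im["k1"]*r*r)
    s=r/rd if rd>0 else 1
    return np.array([x*s,y*s,1.])
def onplane(im,u,v,z):
    R=np.array(im["R"]);t=np.array(im["t"]); c=-R.T@t; d=R.T@ray(im,u,v)
    return c+d*(z-c[2])/d[2]
def bydepth(im,u,v):
    R=np.array(im["R"]);t=np.array(im["t"]); Z=im["range_z"][int(round(v)),int(round(u))]
    return R.T@(ray(im,u,v)*Z-t)
def proj(im,X):
    f=K(im); p=np.array(im["R"])@X+np.array(im["t"]); x,y=p[0]/p[2],p[1]/p[2]; s=1+im["k1"]*(x*x+y*y)
    return np.array([im["cx"]+f*x*s, im["cy"]+f*y*s])
E
python3 - <<'E'
from h import *
o=arm.get_obs(); print({k:np.round(v,3) for k,v in o.items()})
for n in("scene","top"):
    im=arm.get_image(n); cv2.imwrite(f"pics/{n}0.png",im["pixels"]); np.save(f"pics/{n}0.npy",im,allow_pickle=True)
    print(n,im["fov_y"],im["cx"],im["cy"],im["k1"],-np.array(im["R"]).T@im["t"])
E
```

```text
pics
{'clock': np.float64(0.0), 'joint_positions': array([ 1.046,  0.528,  1.434,  0.   ,  1.181, -0.178]), 'qvel': array([-0.001,  0.   ,  0.   , -0.   , -0.002,  0.   ]), 'tau': array([-1.0000e-03, -4.4235e+01, -1.7802e+01, -0.0000e+00,  9.0000e-03,
       -0.0000e+00]), 'tcp_pos': array([0.212, 0.587, 0.23 ]), 'eef_rot': array([-5.420e-01, -3.094e+00,  3.000e-03]), 'wrist_force': array([ 0.366,  0.031, -0.714]), 'wrist_torque': array([-0.026, -0.013, -0.036]), 'grip_width': np.float64(0.997)}
scene 43.75290484334363 318.7104422802781 202.62190260734653 -0.1328839695900144 [ 1.22101254 -0.46899982  0.93414201]
top 51.94567672182003 323.6583404810584 205.25949981519426 -0.019867753398966955 [ 0.40946263 -0.05565528  0.90318567]
```

View pics/scene0.png

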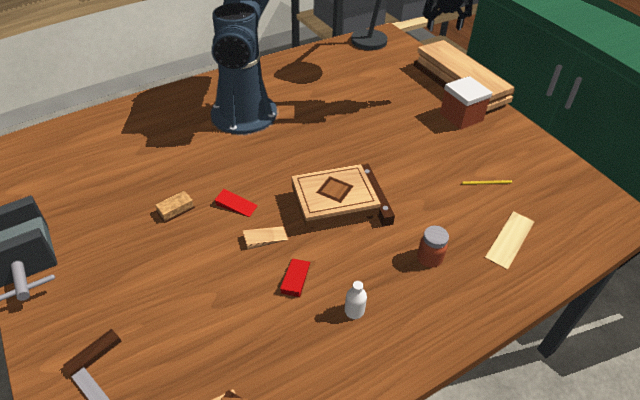

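View pics/top0.png

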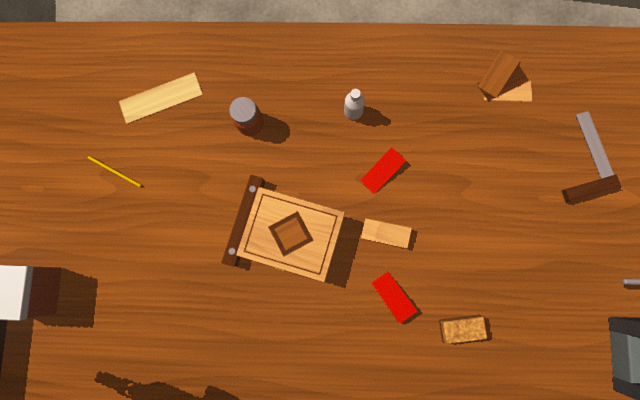

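Top view (+x up, +y left): the case is at (290,233) with the batten on its left (+y) side. Candidates for the wedge are:
- the plain wooden piece at (387,233)
- the red look-alikes at (384,170) and (396,298)
- the pale strip at (160,97)
- the cork block at (465,330)

I choose the plain wood one at (387,233), which lies before the case's −y side. I'll check it in a crop and measure it.

```bash
cat > m.py <<'E'
from h import *
def hull_quad(im,roi,z0,z1):
    # points by depth within roi, height window
    x0,y0,x1,y1=roi
    m=np.zeros(im["range_z"].shape,np.uint8)
    for v in range(y0,y1):
        for u in range(x0,x1):
            if im["range_z"][v,u]>0:
                p=bydepth(im,u,v)
                if z0<p[2]<z1: m[v,u]=255
    return m
E
python3 - <<'E'
from m import *
im=np.load("pics/top0.npy",allow_pickle=True).item(); s=np.load("pics/scene0.npy",allow_pickle=True).item()
for n,u,v in [("lid",265,215),("lid",320,250),("wedgethin",366,230),("mid",387,233),("thick",407,236),("bench",385,255),("jar",243,108),("bottle",355,95)]: print(n,bydepth(im,u,v).round(4))
hsv=cv2.cvtColor(im["pixels"],cv2.COLOR_BGR2HSV)
for u,v in [(366,230),(387,233),(407,236),(385,255),(265,215)]: print(hsv[v,u])
cv2.imwrite("pics/crop_top.png",cv2.resize(im["pixels"][150:320,220:480],None,fx=3,fy=3,interpolation=cv2.INTER_CUBIC))
cv2.imwrite("pics/crop_scene.png",cv2.resize(s["pixels"][150:310,210:410],None,fx=3.7,fy=3.7,interpolation=cv2.INTER_CUBIC))
m=hull_quad(im,(220,160,360,300),.05,.07)
cs,_=cv2.findContours(m,cv2.RETR_EXTERNAL,cv2.CHAIN_APPROX_NONE); c=max(cs,key=cv2.contourArea)
P=np.array([onplane(im,u,v,.06)[:2] for u,v in c[:,0]],np.float32)
print("lid",cv2.minAreaRect(P*1000),cv2.boxPoints(cv2.minAreaRect(P*1000)))
E
```

```text
lid [0.5178 0.0883 0.0587]
lid [ 0.448  -0.0281  0.0579]
wedgethin [ 0.4963 -0.126   0.0046]
mid [ 0.4901 -0.1711  0.0113]
thick [ 0.4837 -0.2126  0.0207]
bench [ 0.443  -0.1683 -0.0011]
jar [0.741  0.141  0.0846]
bottle [ 0.7664 -0.0938  0.0997]
[ 16 156 236]
[ 16 156 234]
[ 17 156 237]
[ 12 198 160]
[ 17 153 239]
lid ((479.43170166015625, 34.158721923828125), (189.55935668945312, 151.3052520751953), 74.60841369628906) [[381.3365   -37.14232 ]
 [527.2151   -77.300934]
 [577.5269   105.45976 ]
 [431.64832  145.61838 ]]
```

View pics/crop_top.png

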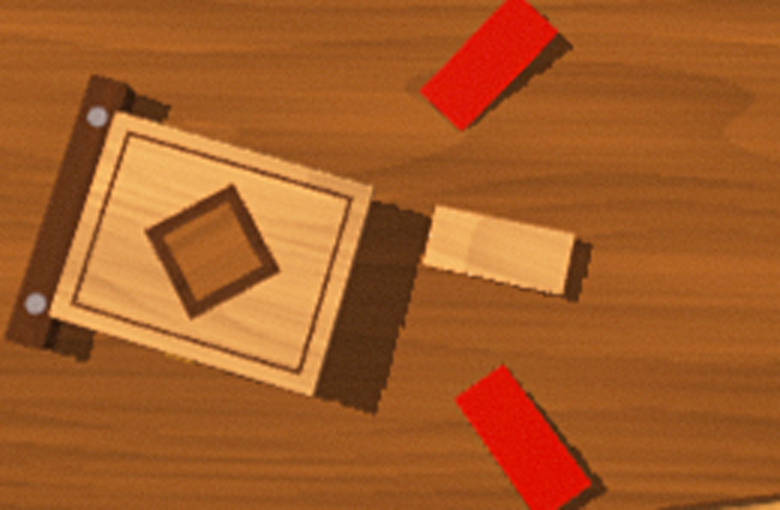

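View pics/crop_scene.png

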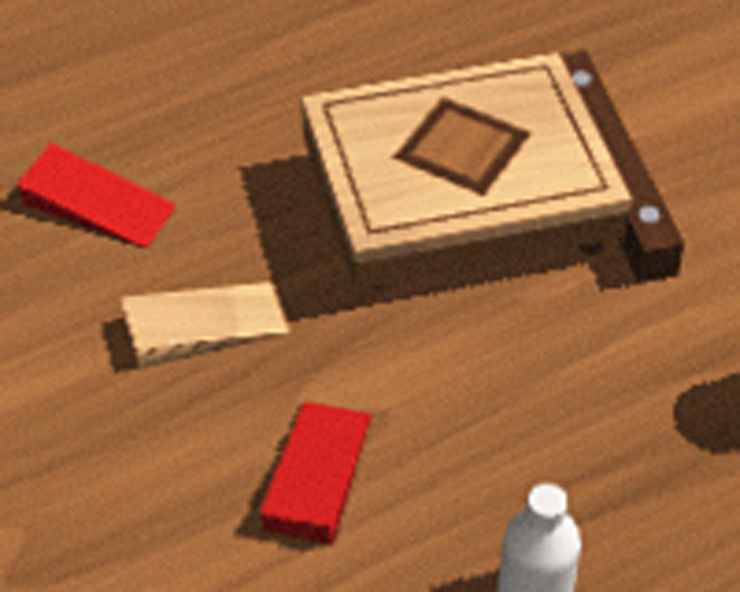

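Confirmed: the wedge rises away from the case (depth gives about 4→21 mm), and the lid measures 189.6 × 151.3 mm, as specified. Now I'll measure the wedge in the case frame.

```bash
cat >> m.py <<'E'
C=np.array([.4794,.0342]); ang=np.arctan2(.9641,.2654)
ey=np.array([np.cos(ang),np.sin(ang)]); ex=np.array([ey[1],-ey[0]])
def tocase(p): d=np.asarray(p)[:2]-C; return np.array([d@ex,d@ey])*1000
def toworld(x,y): return C+(ex*x+ey*y)/1000
def wedge(im,roi=None):
    hsv=cv2.cvtColor(im["pixels"],cv2.COLOR_BGR2HSV)
    m=cv2.inRange(hsv,(10,80,195),(25,185,255))
    if roi is not None:
        k=np.zeros_like(m); x0,y0,x1,y1=roi; k[y0:y1,x0:x1]=1; m=m*k
    m=cv2.morphologyEx(m,cv2.MORPH_OPEN,np.ones((3,3)))
    cs,_=cv2.findContours(m,cv2.RETR_EXTERNAL,cv2.CHAIN_APPROX_NONE); c=max(cs,key=cv2.contourArea)
    return c
E
python3 - <<'E'
from m import *
im=np.load("pics/top0.npy",allow_pickle=True).item(); s=np.load("pics/scene0.npy",allow_pickle=True).item()
for im,roi in((im,(350,200,430,260)),(s,(236,215,292,252))):
    c=wedge(im,roi); b=cv2.boxPoints(cv2.minAreaRect(c.astype(np.float32)))
    if im is not s: corners=b
    else: corners=cv2.approxPolyDP(cv2.convexHull(c),3,True)[:,0]
    print(cv2.contourArea(c))
    for u,v in corners:
        print((u,v), [tocase(onplane(im,u,v,z)).round(1).tolist() for z in (.002,.022)])
print("short foot",toworld(58,-78),"lid corner",tocase([.5272,-.0773]))
E
```

```text
914.5
(np.float32(360.348), np.float32(238.0738)) [[38.5, -143.1], [36.7, -142.3]]
(np.float32(364.6907), np.float32(217.60103)) [[84.7, -139.9], [81.8, -139.1]]
(np.float32(411.08792), np.float32(227.44286)) [[92.8, -243.3], [89.7, -240.2]]
(np.float32(406.7452), np.float32(247.91563)) [[46.8, -245.8], [44.8, -242.7]]
532.0
(np.int32(287), np.int32(237)) [[80.3, -139.0], [96.8, -142.2]]
(np.int32(246), np.int32(243)) [[74.4, -239.1], [91.0, -240.1]]
(np.int32(243), np.int32(230)) [[31.6, -239.3], [49.2, -240.3]]
(np.int32(282), np.int32(226)) [[42.5, -143.2], [59.8, -146.3]]
short foot [ 0.5146179  -0.05639635] lid corner [ 75.67888131 -94.81453963]
```

```bash
cat >> m.py <<'E'
from scipy.spatial.transform import Rotation as Ro
def st():
    o=arm.get_obs(); R=Ro.from_rotvec(o["eef_rot"]).as_matrix(); return o,R
def plan(w,z,dirx=None):
    "tool-frame cm to world point"
    o,R=st(); return (R.T@(np.array([w[0],w[1],z])-o["tcp_pos"])*100).round(2)
def rep():
    o,R=st(); print("t",o["clock"].round(2),"tcp",o["tcp_pos"].round(4),"case",tocase(o["tcp_pos"]).round(1),"F",o["wrist_force"].round(2),"Fcase",(o["wrist_force"][:2]@ex).round(2),(o["wrist_force"][:2]@ey).round(2),"grip",o["grip_width"].round(3),"q",o["joint_positions"].round(2))
E
python3 - <<'E'
from m import *
o,R=st(); print(R.round(3))
for s in (1,-1):
    d=R.T@np.array([*(ex*s),0]); print(s,"spin deg",np.degrees(np.arctan2(-d[0],d[1])))
rep()
print(plan((.45,.2),.23),plan(toworld(68,-275),.10))
E
```

```text
[[-0.94   0.34  -0.001]
 [ 0.34   0.94  -0.002]
 [ 0.    -0.002 -1.   ]]
1 spin deg 85.51968658222978
-1 spin deg -94.48031341777022Traceback (most recent call last):
  File "<stdin>", line 5, in <module>
  File "m.py", line 31, in rep
    o,R=st(); print("t",o["clock"].round(2),"tcp",o["tcp_pos"].round(4),"case",tocase(o["tcp_pos"]).round(1),"F",o["wrist_force"].round(2),"Fcase",(o["wrist_force"][:2]@ex).round(2),(o["wrist_force"][:2]@ey).round(2),"grip",o["grip_width"].round(3),"q",o["joint_positions"].round(2))
                        ^^^^^^^^^^^^^^^^
AttributeError: 'float' object has no attribute 'round'
```

Emit:
drive_tool(
  rows=[
    {"jaw":1,"xyz":[0,0,0],"spin":8.55},
    {"jaw":1,"xyz":[0,0,0],"spin":8.55},
    {"jaw":1,"xyz":[0,0,0],"spin":8.55},
    {"jaw":1,"xyz":[0,0,0],"spin":8.55},
    {"jaw":1,"xyz":[0,0,0],"spin":8.55},
    {"jaw":1,"xyz":[0,0,0],"spin":8.55},
    {"jaw":1,"xyz":[0,0,0],"spin":8.55},
    {"jaw":1,"xyz":[0,0,0],"spin":8.55},
    {"jaw":1,"xyz":[0,0,0],"spin":8.55},
    {"jaw":1,"xyz":[0,0,0],"spin":8.55},
  ],
)

```text
clock: 1.1
tcp_pos: [0.2122, 0.5874, 0.2307]
eef_rot: [2.504, 1.896, -0.002]
wrist_force: [0.1, 0.6, 0.4]
grip_width: -0.0
```

Emit:
drive_tool(
  rows=[
    {"jaw":1,"xyz":[-2.5,2.7,0],"spin":0},
    {"jaw":1,"xyz":[-2.5,2.7,0],"spin":0},
    {"jaw":1,"xyz":[-2.5,2.7,0],"spin":0},
    {"jaw":1,"xyz":[-2.5,2.7,0],"spin":0},
    {"jaw":1,"xyz":[-2.5,2.7,0],"spin":0},
    {"jaw":1,"xyz":[-2.5,2.7,0],"spin":0},
    {"jaw":1,"xyz":[-2.5,2.7,0],"spin":0},
    {"jaw":1,"xyz":[-2.5,2.7,0],"spin":0},
    {"jaw":1,"xyz":[-2.5,2.7,0],"spin":0},
    {"jaw":1,"xyz":[-2.5,2.7,0],"spin":0},
    {"jaw":1,"xyz":[-2.5,2.7,0],"spin":0},
    {"jaw":1,"xyz":[-2.5,2.7,0],"spin":0},
  ],
)

```text
clock: 2.3
tcp_pos: [0.4456, 0.2112, 0.2311]
eef_rot: [-2.498, -1.904, 0.001]
wrist_force: [0.7, -0.2, -0.1]
grip_width: -0.0
```

```bash
sed -i 's/^def rep.*/def rep():/; s/o,R=st(); print("t"/o,R=st(); o={k:np.asarray(v) for k,v in o.items()}; print("t"/' m.py
python3 - <<'E'
from m import *
rep(); o,R=st(); print(R.round(3)); 
d=R.T@np.array([*ex,0]); print("spin left",np.degrees(np.arctan2(-d[0],d[1])))
print(plan(toworld(68,-275),.10),plan(toworld(68,-275),.006))
E
```

```text
t 2.3 tcp [0.4456 0.2112 0.2311] case [-79.6 161.7] F [ 0.72 -0.2  -0.14] Fcase 0.75 -0.0 grip -0.0 q [0.22 0.35 1.76 0.   1.03 0.48]
[[ 0.265  0.964 -0.001]
 [ 0.964 -0.265 -0.   ]
 [-0.    -0.001 -1.   ]]
spin left 0.016701804060951144
[-43.67  14.75  13.11] [-43.67  14.76  22.51]
```

Emit:
drive_tool(
  rows=[
    {"jaw":1,"xyz":[-4.4,1.5,0],"spin":0},
    {"jaw":1,"xyz":[-4.4,1.5,0],"spin":0},
    {"jaw":1,"xyz":[-4.4,1.5,0],"spin":0},
    {"jaw":1,"xyz":[-4.4,1.5,0],"spin":0},
    {"jaw":1,"xyz":[-4.4,1.5,0],"spin":0},
    {"jaw":1,"xyz":[-4.4,1.5,0],"spin":0},
    {"jaw":1,"xyz":[-4.4,1.5,0],"spin":0},
    {"jaw":1,"xyz":[-4.4,1.5,0],"spin":0},
    {"jaw":1,"xyz":[-4.4,1.5,0],"spin":0},
    {"jaw":1,"xyz":[-4.4,1.5,0],"spin":0},
    {"jaw":1,"xyz":[0,0,0],"spin":0},
  ],
)

```text
clock: 3.4
tcp_pos: [0.4743, -0.2579, 0.2313]
eef_rot: [2.5, 1.894, -0.001]
wrist_force: [0.5, -0.2, 1.1]
grip_width: -0.004
```

Emit:
drive_tool(
  rows=[
    {"jaw":1,"xyz":[0,0,4],"spin":0},
    {"jaw":1,"xyz":[0,0,4],"spin":0},
    {"jaw":1,"xyz":[0,0,4],"spin":0},
    {"jaw":1,"xyz":[0,0,4],"spin":0},
    {"jaw":1,"xyz":[0,0,2],"spin":0},
    {"jaw":1,"xyz":[0,0,0],"spin":0},
    {"jaw":1,"xyz":[0,0,0],"spin":0},
  ],
)

```text
clock: 4.1
tcp_pos: [0.4733, -0.2509, 0.0513]
eef_rot: [-2.498, -1.904, 0.0]
wrist_force: [-0.2, 0.4, 0.2]
grip_width: -0.001
```

Run:
```python
from m import *
rep(); im=arm.get_image("top")
cv2.imwrite("pics/pre.png",cv2.resize(im["pixels"][150:320,220:480],None,fx=3,fy=3,interpolation=cv2.INTER_CUBIC))
im=arm.get_image("scene")
cv2.imwrite("pics/pre_s.png",cv2.resize(im["pixels"][120:310,180:410],None,fx=3,fy=3,interpolation=cv2.INTER_CUBIC))
rep()
print(plan(toworld(68,-275),.006))
```

```text
t 4.1 tcp [ 0.4733 -0.2509  0.0513] case [  69.8 -276.5] F [-0.16  0.36  0.2 ] Fcase -0.25 0.3 grip -0.001 q [-0.7   0.69  1.79  0.    0.66 -0.43]
t 4.2 tcp [ 0.4742 -0.2518  0.0526] case [  70.9 -277.1] F [ 0.08 -0.07  0.17] Fcase 0.1 -0.05 grip 0.005 q [-0.7   0.69  1.79  0.    0.66 -0.43]
[ 0.22 -0.3   4.66]
```

View pics/pre_s.png

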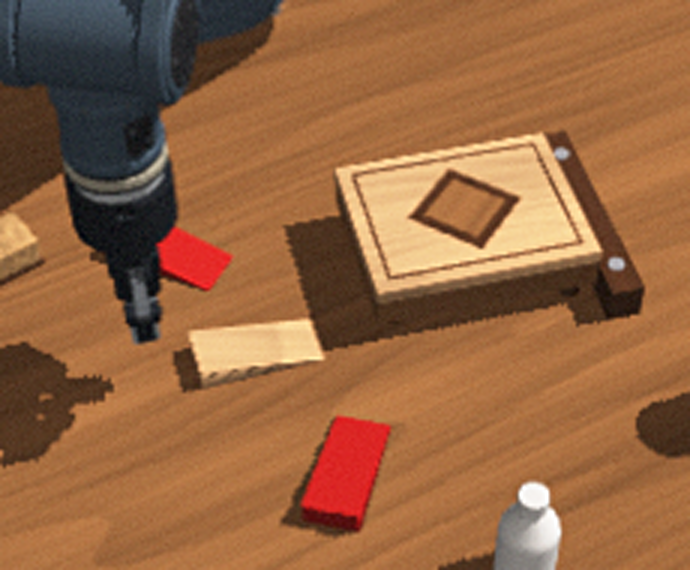

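View pics/pre.png

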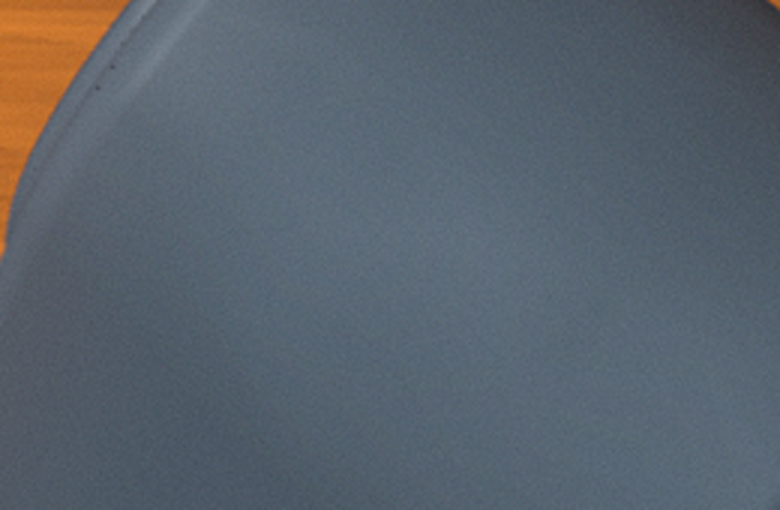

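The scene view shows the shut fingers above the bench just behind the wedge's thick end (crop ~(145,335)), with free space below. The arm hides the top view. Next I go down to about 7 mm and approach.

Emit:
drive_tool(
  rows=[
    {"jaw":1,"xyz":[0,-0.1,2.2],"spin":0},
    {"jaw":1,"xyz":[0,-0.1,2.2],"spin":0},
    {"jaw":1,"xyz":[0,0,0],"spin":0},
    {"jaw":1,"xyz":[0.4,0,0],"spin":0},
    {"jaw":1,"xyz":[0.4,0,0],"spin":0},
    {"jaw":1,"xyz":[0,0,0],"spin":0},
  ],
)

```text
clock: 4.8
tcp_pos: [0.4742, -0.2429, 0.0086]
eef_rot: [2.496, 1.904, 0.001]
wrist_force: [-0.1, 0.1, 0.3]
grip_width: 0.001
```

```bash
cat >> m.py <<'E'
def snap(n):
    im=arm.get_image("scene"); np.save(f"pics/{n}.npy",im,allow_pickle=True)
    cv2.imwrite(f"pics/{n}.png",cv2.resize(im["pixels"][130:290,200:410],None,fx=3.7,fy=3.7,interpolation=cv2.INTER_CUBIC)); return im
E
python3 - <<'E'
from m import *
rep(); snap("s1"); rep()
E
```

```text
t 4.8 tcp [ 0.4742 -0.2429  0.0086] case [  68.5 -268.5] F [-0.09  0.06  0.32] Fcase -0.1 0.03 grip 0.001 q [-0.68  0.77  1.81  0.    0.56 -0.42]
t 4.85 tcp [ 0.4742 -0.2431  0.0084] case [  68.5 -268.8] F [ 0.11  0.26 -0.03] Fcase 0.03 0.28 grip 0.003 q [-0.68  0.77  1.81  0.    0.56 -0.42]
```

View pics/s1.png

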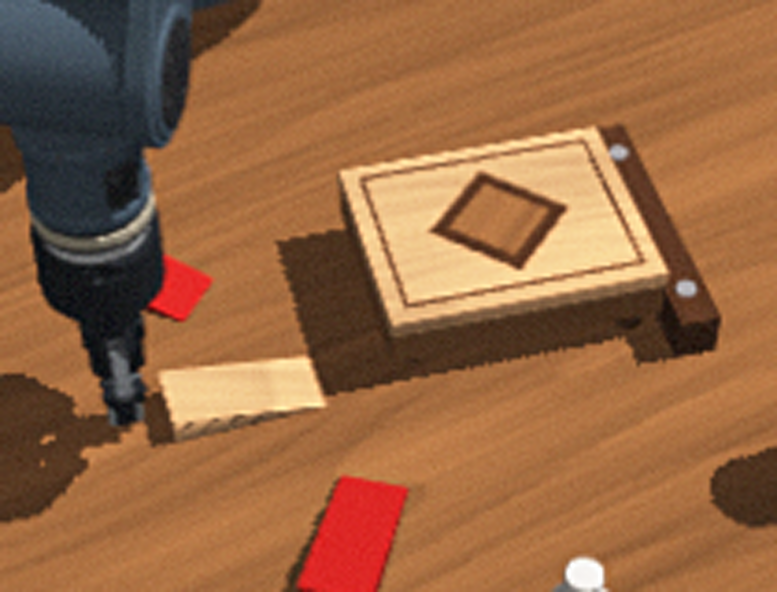

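Emit:
drive_tool(
  rows=[
    {"jaw":1,"xyz":[0.4,0,0],"spin":0},
    {"jaw":1,"xyz":[0.4,0,0],"spin":0},
    {"jaw":1,"xyz":[0.4,0,0],"spin":0},
    {"jaw":1,"xyz":[0.4,0,0],"spin":0},
    {"jaw":1,"xyz":[0.3,0,0],"spin":0},
    {"jaw":1,"xyz":[0.3,0,0],"spin":0},
    {"jaw":1,"xyz":[0.3,0,0],"spin":0},
    {"jaw":1,"xyz":[0.3,0,0],"spin":0},
    {"jaw":1,"xyz":[0.3,0,0],"spin":0},
    {"jaw":1,"xyz":[0,0,0],"spin":0},
  ],
)

```text
clock: 5.85
tcp_pos: [0.4817, -0.2127, 0.0073]
eef_rot: [-2.498, -1.905, 0.0]
wrist_force: [-0.2, -0.6, 0.0]
grip_width: -0.002
```

Run:
```python
from m import *
rep(); snap("s2"); rep()
```

```text
t 5.85 tcp [ 0.4817 -0.2127  0.0073] case [  67.7 -237.5] F [-0.24 -0.63  0.05] Fcase -0.06 -0.67 grip -0.002 q [-0.63  0.77  1.83  0.    0.55 -0.36]
t 5.9 tcp [ 0.4817 -0.2129  0.0073] case [  67.8 -237.7] F [-0.77 -0.33  0.87] Fcase -0.65 -0.52 grip -0.002 q [-0.63  0.77  1.83  0.    0.55 -0.36]
```

View pics/s2.png

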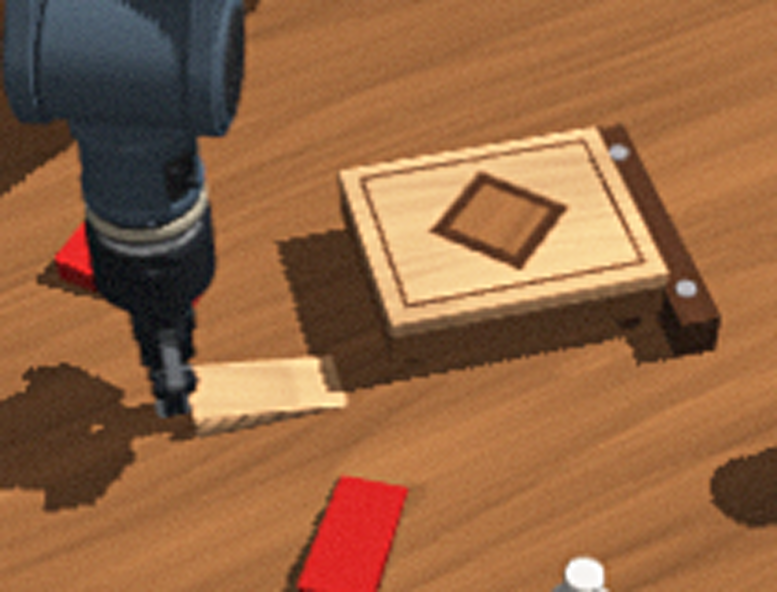

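Contact: the wedge is moving with the fingers (thick end at crop (192,400), thin corner at (346,405)). I'll check its heading.

```bash
cat >> m.py <<'E'
def wc(n,roi):
    im=np.load(f"pics/{n}.npy",allow_pickle=True).item()
    c=wedge(im,roi)
    for u,v in cv2.approxPolyDP(cv2.convexHull(c),2.5,True)[:,0]:
        print((int(u),int(v)), [tocase(onplane(im,u,v,z)).round(1).tolist() for z in (.002,.022)])
E
python3 - <<'E'
from m import *
print("s1");wc("s1",(236,215,292,252)); print("s2");wc("s2",(248,215,300,252))
E
```

```text
s1
(287, 237) [[80.3, -139.0], [96.8, -142.2]]
(247, 244) [[78.0, -237.2], [94.6, -238.3]]
(243, 230) [[31.6, -239.3], [49.2, -240.3]]
(282, 226) [[42.5, -143.2], [59.8, -146.3]]
s2
(293, 236) [[80.8, -124.1], [97.2, -127.7]]
(293, 239) [[90.0, -126.3], [106.3, -129.8]]
(252, 242) [[74.8, -224.5], [91.4, -225.8]]
(255, 228) [[32.5, -209.4], [50.0, -211.1]]
(283, 226) [[43.1, -140.8], [60.4, -143.9]]
```

Emit:
drive_tool(
  rows=[
    {"jaw":1,"xyz":[0.3,-0.03,0],"spin":0},
    {"jaw":1,"xyz":[0.3,-0.03,0],"spin":0},
    {"jaw":1,"xyz":[0.3,-0.03,0],"spin":0},
    {"jaw":1,"xyz":[0.3,-0.03,0],"spin":0},
    {"jaw":1,"xyz":[0.3,-0.03,0],"spin":0},
    {"jaw":1,"xyz":[0.3,-0.03,0],"spin":0},
    {"jaw":1,"xyz":[0.3,-0.03,0],"spin":0},
    {"jaw":1,"xyz":[0.3,-0.03,0],"spin":0},
    {"jaw":1,"xyz":[0.3,-0.03,0],"spin":0},
    {"jaw":1,"xyz":[0.3,-0.03,0],"spin":0},
    {"jaw":1,"xyz":[0.3,-0.03,0],"spin":0},
    {"jaw":1,"xyz":[0,0,0],"spin":0},
  ],
)

```text
clock: 7.1
tcp_pos: [0.4872, -0.18, 0.0073]
eef_rot: [-2.498, -1.905, 0.0]
wrist_force: [-0.5, -0.7, -0.5]
grip_width: 0.005
```

Run:
```python
from m import *
rep(); snap("s3"); rep()
```

```text
t 7.1 tcp [ 0.4872 -0.18    0.0073] case [  64.4 -204.5] F [-0.5  -0.73 -0.49] Fcase -0.28 -0.84 grip 0.005 q [-0.57  0.76  1.84  0.    0.53 -0.3 ]
t 7.15 tcp [ 0.4873 -0.1803  0.0073] case [  64.5 -204.7] F [ 0.16 -0.05 -0.44] Fcase 0.17 -0.0 grip 0.001 q [-0.57  0.76  1.84  0.    0.53 -0.3 ]
```

View pics/s3.png

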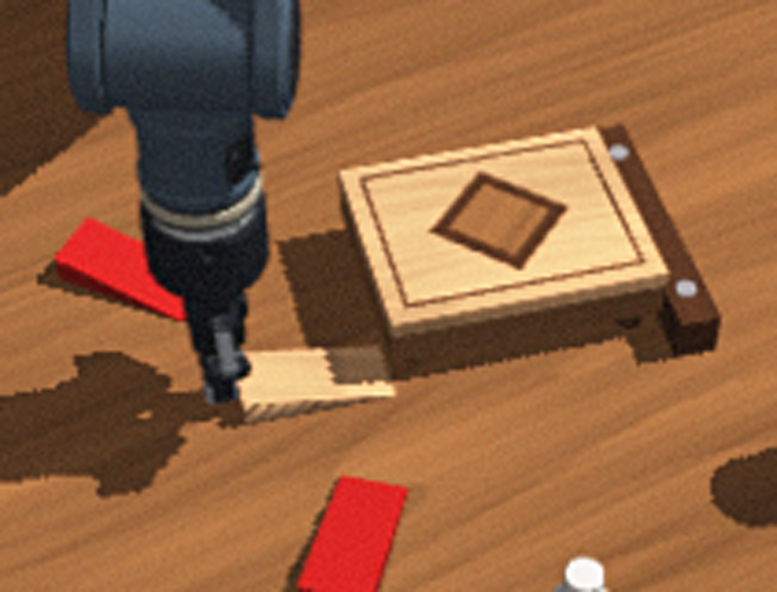

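Run:
```python
from m import *
im=np.load("pics/s3.npy",allow_pickle=True).item()
for a,b,z in((394,393,.001),(247,420,0),(242,400,.022),(394,366,.002)): print(tocase(onplane(im,200+a/3.7-.37,130+b/3.7-.37,z)).round(1))
```

```text
[ 87.4 -92.8]
[  85.2 -191.2]
[  86.1 -193.4]
[ 65.4 -87.2]
```

Emit:
drive_tool(
  rows=[
    {"jaw":1,"xyz":[0.2,-0.02,0],"spin":0},
    {"jaw":1,"xyz":[0.2,-0.02,0],"spin":0},
    {"jaw":1,"xyz":[0.2,-0.02,0],"spin":0},
    {"jaw":1,"xyz":[0.2,-0.02,0],"spin":0},
    {"jaw":1,"xyz":[0.2,-0.02,0],"spin":0},
    {"jaw":1,"xyz":[0.2,-0.02,0],"spin":0},
    {"jaw":1,"xyz":[0.2,-0.02,0],"spin":0},
    {"jaw":1,"xyz":[0.2,0,0],"spin":0},
    {"jaw":1,"xyz":[0.2,0,0],"spin":0},
    {"jaw":1,"xyz":[0,0,0],"spin":0},
  ],
)

```text
clock: 8.15
tcp_pos: [0.4907, -0.1625, 0.0073]
eef_rot: [-2.498, -1.905, 0.0]
wrist_force: [0.8, 0.3, 0.2]
grip_width: -0.004
```

Emit:
drive_tool(
  rows=[
    {"jaw":1,"xyz":[0.1,0,0],"spin":0},
    {"jaw":1,"xyz":[0.1,0,0],"spin":0},
  ],
)

```text
clock: 8.35
tcp_pos: [0.4912, -0.1609, 0.0073]
eef_rot: [2.499, 1.904, -0.0]
wrist_force: [0.9, -0.5, -0.2]
grip_width: -0.002
```

Emit:
drive_tool(
  rows=[
    {"jaw":1,"xyz":[0.1,0,0],"spin":0},
    {"jaw":1,"xyz":[0.1,0,0],"spin":0},
  ],
)

```text
clock: 8.55
tcp_pos: [0.4917, -0.1589, 0.0073]
eef_rot: [-2.499, -1.904, 0.0]
wrist_force: [-0.2, -0.3, 0.6]
grip_width: 0.001
```

Emit:
drive_tool(
  rows=[
    {"jaw":1,"xyz":[0.1,0,0],"spin":0},
    {"jaw":1,"xyz":[0.1,0,0],"spin":0},
  ],
)

```text
clock: 8.75
tcp_pos: [0.4923, -0.1569, 0.0073]
eef_rot: [-2.498, -1.904, 0.0]
wrist_force: [-0.1, -0.4, -0.3]
grip_width: 0.004
```

Emit:
drive_tool(
  rows=[
    {"jaw":1,"xyz":[0.1,0,0],"spin":0},
    {"jaw":1,"xyz":[0.1,0,0],"spin":0},
  ],
)

```text
clock: 8.95
tcp_pos: [0.4928, -0.155, 0.0073]
eef_rot: [2.499, 1.904, 0.0]
wrist_force: [1.0, -0.3, -0.7]
grip_width: 0.002
```

Emit:
drive_tool(
  rows=[
    {"jaw":1,"xyz":[0.1,0,0],"spin":0},
    {"jaw":1,"xyz":[0.1,0,0],"spin":0},
  ],
)

```text
clock: 9.15
tcp_pos: [0.4934, -0.1531, 0.0073]
eef_rot: [2.499, 1.904, -0.0]
wrist_force: [0.4, -0.9, 0.2]
grip_width: -0.0
```

Emit:
drive_tool(
  rows=[
    {"jaw":1,"xyz":[0.1,0,0],"spin":0},
    {"jaw":1,"xyz":[0.1,0,0],"spin":0},
  ],
)

```text
clock: 9.35
tcp_pos: [0.4939, -0.1512, 0.0073]
eef_rot: [2.499, 1.904, 0.0]
wrist_force: [-0.2, 0.6, 0.1]
grip_width: 0.001
```

Emit:
drive_tool(
  rows=[
    {"jaw":1,"xyz":[0.1,0,0],"spin":0},
  ],
)

```text
clock: 9.45
tcp_pos: [0.4942, -0.1502, 0.0073]
eef_rot: [-2.499, -1.904, -0.0]
wrist_force: [-0.9, -1.3, -1.1]
grip_width: 0.002
```

Emit:
drive_tool(
  rows=[
    {"jaw":1,"xyz":[0,0,0],"spin":0},
  ],
)

```text
clock: 9.55
tcp_pos: [0.4941, -0.1501, 0.0073]
eef_rot: [-2.498, -1.904, -0.0]
wrist_force: [0.3, 0.2, 0.7]
grip_width: 0.003
```

Emit:
drive_tool(
  rows=[
    {"jaw":1,"xyz":[0.1,0,0],"spin":0},
  ],
)

```text
clock: 9.65
tcp_pos: [0.4944, -0.1493, 0.0073]
eef_rot: [2.499, 1.904, -0.0]
wrist_force: [-0.1, -0.7, -0.6]
grip_width: 0.003
```

Run:
```python
from m import *
rep(); snap("s4"); rep()
```

```text
t 9.65 tcp [ 0.4944 -0.1493  0.0073] case [  63.2 -173. ] F [-0.08 -0.73 -0.56] Fcase 0.12 -0.72 grip 0.003 q [-0.51  0.76  1.85 -0.    0.53 -0.24]
t 9.7 tcp [ 0.4944 -0.1492  0.0073] case [  63.2 -172.8] F [-0.56 -0.24 -0.43] Fcase -0.47 -0.38 grip 0.003 q [-0.51  0.76  1.85  0.    0.53 -0.24]
```

View pics/s4.png

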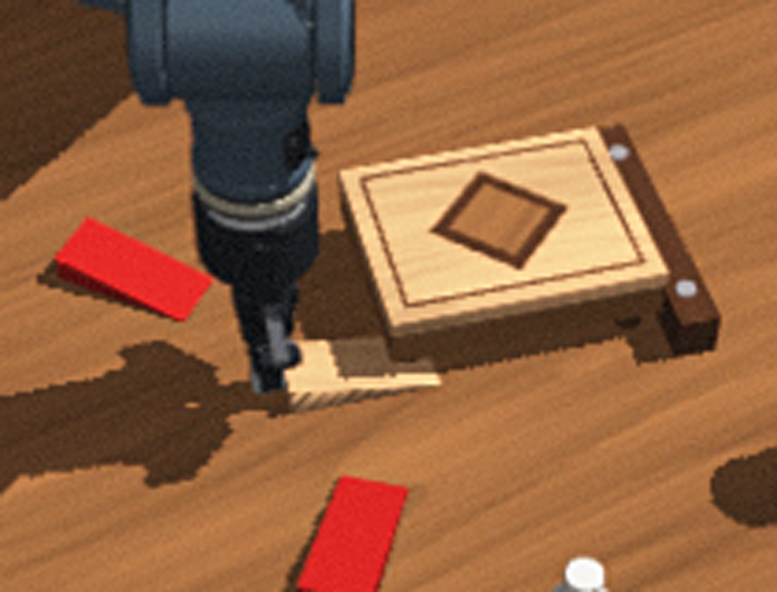

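The wedge is still sliding freely, with its thin end under the foot (right thin corner at crop (440,380), about −61 mm). The case hasn't moved. I continue in 1 mm steps.

Emit:
drive_tool(
  rows=[
    {"jaw":1,"xyz":[0.1,0,0],"spin":0},
    {"jaw":1,"xyz":[0.1,0,0],"spin":0},
  ],
)

```text
clock: 9.9
tcp_pos: [0.495, -0.1474, 0.0074]
eef_rot: [2.499, 1.904, 0.0]
wrist_force: [-0.1, -0.2, -0.3]
grip_width: -0.0
```

Emit:
drive_tool(
  rows=[
    {"jaw":1,"xyz":[0.1,0,0],"spin":0},
  ],
)

```text
clock: 10.0
tcp_pos: [0.4952, -0.1464, 0.0073]
eef_rot: [2.499, 1.904, -0.0]
wrist_force: [1.4, -0.3, -0.5]
grip_width: 0.001
```

Emit:
drive_tool(
  rows=[
    {"jaw":1,"xyz":[0.1,0,0],"spin":0},
  ],
)

```text
clock: 10.1
tcp_pos: [0.4955, -0.1454, 0.0074]
eef_rot: [2.499, 1.904, 0.0]
wrist_force: [-0.4, -0.5, 0.5]
grip_width: -0.004
```

Emit:
drive_tool(
  rows=[
    {"jaw":1,"xyz":[0.1,0,0],"spin":0},
  ],
)

```text
clock: 10.2
tcp_pos: [0.4958, -0.1445, 0.0073]
eef_rot: [2.498, 1.904, -0.0]
wrist_force: [-0.6, -0.2, -0.3]
grip_width: -0.001
```

Emit:
drive_tool(
  rows=[
    {"jaw":1,"xyz":[0.1,0,0],"spin":0},
  ],
)

```text
clock: 10.3
tcp_pos: [0.496, -0.1435, 0.0073]
eef_rot: [2.498, 1.904, -0.0]
wrist_force: [-0.2, -0.2, 1.0]
grip_width: -0.002
```

Emit:
drive_tool(
  rows=[
    {"jaw":1,"xyz":[0.1,0,0],"spin":0},
  ],
)

```text
clock: 10.4
tcp_pos: [0.4963, -0.1425, 0.0073]
eef_rot: [2.498, 1.904, 0.0]
wrist_force: [-0.0, -1.5, -0.2]
grip_width: 0.003
```

Emit:
drive_tool(
  rows=[
    {"jaw":1,"xyz":[0,0,0],"spin":0},
  ],
)

```text
clock: 10.5
tcp_pos: [0.4963, -0.1424, 0.0073]
eef_rot: [-2.498, -1.905, -0.0]
wrist_force: [0.1, 0.1, -0.1]
grip_width: 0.002
```

Emit:
drive_tool(
  rows=[
    {"jaw":1,"xyz":[0.1,0,0],"spin":0},
  ],
)

```text
clock: 10.6
tcp_pos: [0.4965, -0.1416, 0.0073]
eef_rot: [-2.499, -1.904, 0.0]
wrist_force: [0.2, -0.1, -0.5]
grip_width: -0.001
```

Emit:
drive_tool(
  rows=[
    {"jaw":1,"xyz":[0.1,0,0],"spin":0},
  ],
)

```text
clock: 10.7
tcp_pos: [0.4968, -0.1406, 0.0073]
eef_rot: [2.499, 1.904, -0.0]
wrist_force: [0.2, -0.8, 0.1]
grip_width: 0.002
```

Emit:
drive_tool(
  rows=[
    {"jaw":1,"xyz":[0.1,0,0],"spin":0},
  ],
)

```text
clock: 10.8
tcp_pos: [0.4971, -0.1396, 0.0073]
eef_rot: [2.499, 1.904, -0.0]
wrist_force: [-0.8, -0.9, -0.9]
grip_width: 0.003
```

Emit:
drive_tool(
  rows=[
    {"jaw":1,"xyz":[0.1,0,0],"spin":0},
  ],
)

```text
clock: 10.9
tcp_pos: [0.4974, -0.1386, 0.0073]
eef_rot: [2.498, 1.904, 0.0]
wrist_force: [0.3, -0.8, 0.2]
grip_width: -0.005
```

Run:
```python
from m import *
rep(); snap("s5"); rep()
```

```text
t 10.9 tcp [ 0.4974 -0.1386  0.0073] case [  63.2 -161.9] F [ 0.32 -0.77  0.16] Fcase 0.51 -0.65 grip -0.005 q [-0.49  0.76  1.85 -0.    0.53 -0.22]
t 10.95 tcp [ 0.4973 -0.1385  0.0073] case [  63.1 -161.7] F [ 0.64 -0.85 -0.24] Fcase 0.84 -0.65 grip -0.0 q [-0.49  0.76  1.85  0.    0.53 -0.22]
```

View pics/s5.png

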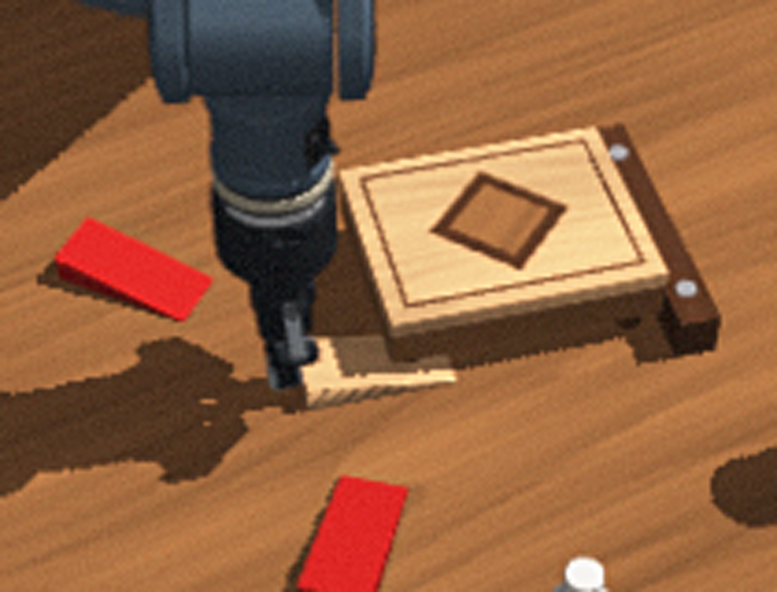

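Emit:
drive_tool(
  rows=[
    {"jaw":1,"xyz":[0.1,0,0],"spin":0},
  ],
)

```text
clock: 11.05
tcp_pos: [0.4976, -0.1377, 0.0073]
eef_rot: [2.499, 1.904, -0.0]
wrist_force: [0.6, 0.0, 0.1]
grip_width: -0.001
```

Emit:
drive_tool(
  rows=[
    {"jaw":1,"xyz":[0.1,0,0],"spin":0},
  ],
)

```text
clock: 11.15
tcp_pos: [0.4979, -0.1368, 0.0073]
eef_rot: [2.498, 1.904, -0.0]
wrist_force: [-0.8, -1.1, -0.8]
grip_width: 0.0
```

Emit:
drive_tool(
  rows=[
    {"jaw":1,"xyz":[0.1,0,0],"spin":0},
  ],
)

```text
clock: 11.25
tcp_pos: [0.4983, -0.1361, 0.0073]
eef_rot: [2.498, 1.905, -0.0]
wrist_force: [-0.1, -2.9, 0.1]
grip_width: -0.002
```

Emit:
drive_tool(
  rows=[
    {"jaw":1,"xyz":[0,0,0],"spin":0},
  ],
)

```text
clock: 11.35
tcp_pos: [0.4983, -0.1361, 0.0073]
eef_rot: [2.498, 1.904, -0.0]
wrist_force: [-0.1, -1.9, -0.6]
grip_width: -0.002
```

Emit:
drive_tool(
  rows=[
    {"jaw":1,"xyz":[0.05,0,0],"spin":0},
  ],
)

```text
clock: 11.45
tcp_pos: [0.4985, -0.1359, 0.0073]
eef_rot: [2.498, 1.904, -0.0]
wrist_force: [-0.8, -3.8, -0.4]
grip_width: -0.001
```

Emit:
drive_tool(
  rows=[
    {"jaw":1,"xyz":[0,0,0],"spin":0},
  ],
)

```text
clock: 11.55
tcp_pos: [0.4985, -0.1358, 0.0073]
eef_rot: [2.498, 1.904, 0.0]
wrist_force: [-1.1, -4.4, -0.4]
grip_width: -0.001
```

The push rose to about 4.5 N, so the wedge is tight. I back off and look before pressing.

Emit:
drive_tool(
  rows=[
    {"jaw":1,"xyz":[-0.5,0,0],"spin":0},
    {"jaw":1,"xyz":[-1.5,0,0],"spin":0},
    {"jaw":1,"xyz":[0,0,-3],"spin":0},
    {"jaw":1,"xyz":[0,0,-4],"spin":0},
    {"jaw":1,"xyz":[0,0,-4],"spin":0},
    {"jaw":1,"xyz":[0,0,0],"spin":0},
  ],
)

```text
clock: 12.15
tcp_pos: [0.4957, -0.1569, 0.1219]
eef_rot: [2.492, 1.898, 0.007]
wrist_force: [0.5, 0.0, 0.3]
grip_width: -0.004
```

Run:
```python
from m import *
rep(); snap("s6"); rep()
im=np.load("pics/s6.npy",allow_pickle=True).item(); im0=np.load("pics/scene0.npy",allow_pickle=True).item()
for i in (im0,im):
    print([bydepth(i,*p).round(4).tolist()[2] for p in ((310,212),(370,202),(325,178),(303,188))], "lid z near corner",np.median([bydepth(i,u,v)[2] for u in range(308,318) for v in range(208,214)]).round(4))
print(plan(toworld(58,-78),.085))
```

```text
t 12.15 tcp [ 0.4957 -0.1569  0.1219] case [  66.4 -180. ] F [0.51 0.04 0.29] Fcase 0.48 0.17 grip -0.004 q [-0.52  0.55  1.8   0.    0.78 -0.25]
t 12.2 tcp [ 0.4944 -0.1562  0.1198] case [  65.  -179.6] F [ 1.09 -0.19  0.6 ] Fcase 1.1 0.1 grip 0.004 q [-0.52  0.55  1.8   0.    0.78 -0.25]
[0.0633, 0.0596, 0.0626, 0.0567] lid z near corner 0.0601
[0.0573, 0.0607, 0.0633, 0.0605] lid z near corner 0.0598
[10.16 -0.72  3.46]
```

View pics/s6.png

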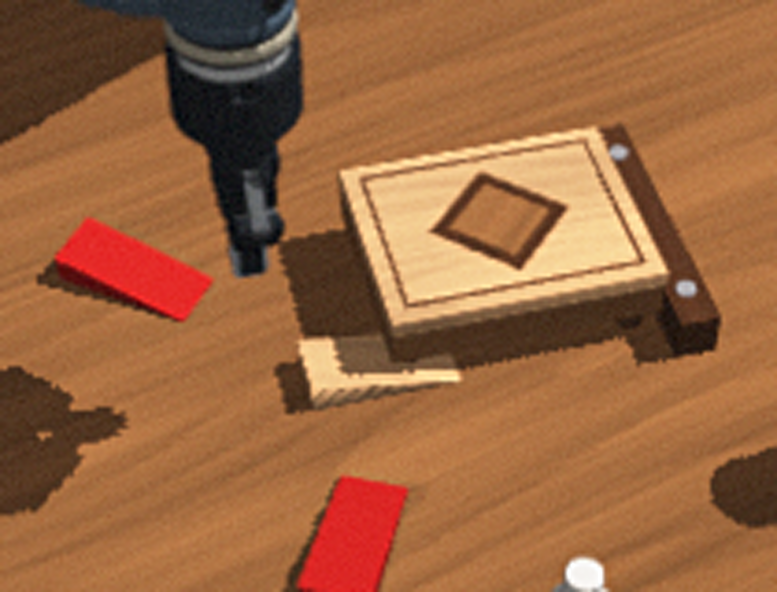

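The picture shows the wedge lodged under the near corner (thick end at crop (310,370), thin corner at (460,378)). The lid is level and the case hasn't shifted. Now over to the lid corner.

Emit:
drive_tool(
  rows=[
    {"jaw":1,"xyz":[3.4,-0.2,0],"spin":0},
    {"jaw":1,"xyz":[3.4,-0.2,0],"spin":0},
    {"jaw":1,"xyz":[3.3,-0.1,0],"spin":0},
    {"jaw":1,"xyz":[0,0,1.8],"spin":0},
    {"jaw":1,"xyz":[0,0,1.5],"spin":0},
    {"jaw":1,"xyz":[0,0,0],"spin":0},
    {"jaw":1,"xyz":[0,0,0],"spin":0},
  ],
)

```text
clock: 12.9
tcp_pos: [0.5139, -0.056, 0.0832]
eef_rot: [-2.497, -1.902, 0.003]
wrist_force: [-0.2, -0.0, 0.0]
grip_width: 0.001
```

Run:
```python
from m import *
rep(); snap("s7"); rep()
print(plan(toworld(58,-78),.062))
```

```text
t 12.9 tcp [ 0.5139 -0.056   0.0832] case [ 57.2 -77.8] F [-0.23 -0.04  0.03] Fcase -0.21 -0.1 grip 0.001 q [-0.32  0.62  1.82  0.    0.7  -0.06]
t 12.95 tcp [ 0.5145 -0.0562  0.0839] case [ 57.9 -77.9] F [ 0.49  0.49 -0.17] Fcase 0.34 0.6 grip 0.004 q [-0.33  0.62  1.82  0.    0.7  -0.06]
[-0.01  0.02  2.19]
```

View pics/s7.png

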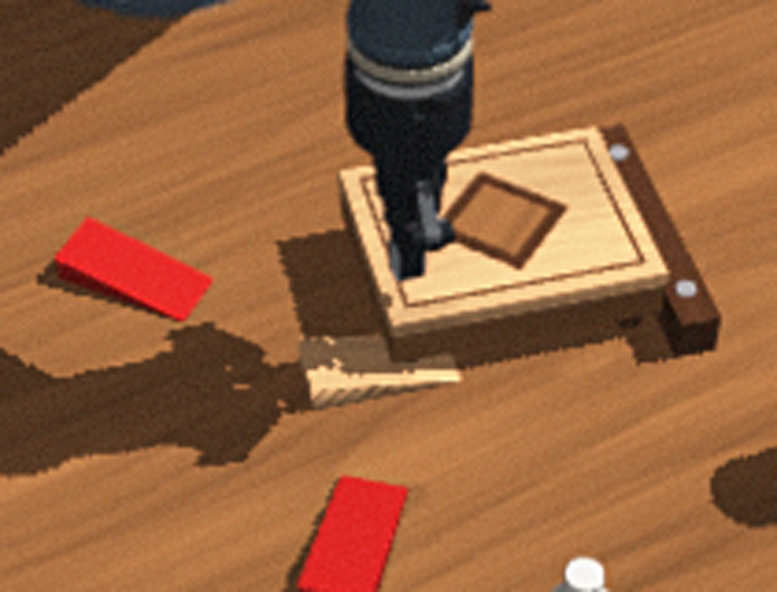

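The tips hover over the lid corner at about 24 mm. Now down gently to contact.

Emit:
drive_tool(
  rows=[
    {"jaw":1,"xyz":[0,0,1.0],"spin":0},
    {"jaw":1,"xyz":[0,0,0.8],"spin":0},
    {"jaw":1,"xyz":[0,0,0.2],"spin":0},
    {"jaw":1,"xyz":[0,0,0],"spin":0},
    {"jaw":1,"xyz":[0,0,0],"spin":0},
  ],
)

```text
clock: 13.45
tcp_pos: [0.5149, -0.056, 0.0643]
eef_rot: [2.499, 1.904, 0.0]
wrist_force: [-0.8, -0.3, 0.5]
grip_width: 0.001
```

Emit:
drive_tool(
  rows=[
    {"jaw":1,"xyz":[0,0,0.1],"spin":0},
    {"jaw":1,"xyz":[0,0,0],"spin":0},
  ],
)

```text
clock: 13.65
tcp_pos: [0.515, -0.0559, 0.0635]
eef_rot: [2.498, 1.904, 0.0]
wrist_force: [-0.7, -0.1, -0.1]
grip_width: -0.0
```

Emit:
drive_tool(
  rows=[
    {"jaw":1,"xyz":[0,0,0.1],"spin":0},
    {"jaw":1,"xyz":[0,0,0],"spin":0},
  ],
)

```text
clock: 13.85
tcp_pos: [0.5149, -0.0559, 0.0623]
eef_rot: [2.498, 1.904, 0.0]
wrist_force: [-0.4, -0.4, 0.0]
grip_width: 0.001
```

Emit:
drive_tool(
  rows=[
    {"jaw":1,"xyz":[0,0,0.1],"spin":0},
    {"jaw":1,"xyz":[0,0,0],"spin":0},
  ],
)

```text
clock: 14.05
tcp_pos: [0.5148, -0.0559, 0.0612]
eef_rot: [-2.498, -1.904, 0.0]
wrist_force: [0.4, 0.6, 0.1]
grip_width: 0.001
```

Emit:
drive_tool(
  rows=[
    {"jaw":1,"xyz":[0,0,0.1],"spin":0},
    {"jaw":1,"xyz":[0,0,0],"spin":0},
  ],
)

```text
clock: 14.25
tcp_pos: [0.5148, -0.0559, 0.0602]
eef_rot: [-2.498, -1.904, 0.0]
wrist_force: [0.3, -0.3, -0.7]
grip_width: 0.0
```

Emit:
drive_tool(
  rows=[
    {"jaw":1,"xyz":[0,0,0.05],"spin":0},
    {"jaw":1,"xyz":[0,0,0],"spin":0},
  ],
)

```text
clock: 14.45
tcp_pos: [0.5149, -0.0559, 0.0601]
eef_rot: [2.498, 1.904, 0.0]
wrist_force: [0.1, 0.3, 3.1]
grip_width: 0.0
```

Emit:
drive_tool(
  rows=[
    {"jaw":1,"xyz":[0,0,0.05],"spin":0},
    {"jaw":1,"xyz":[0,0,0],"spin":0},
  ],
)

```text
clock: 14.65
tcp_pos: [0.5149, -0.056, 0.0599]
eef_rot: [2.498, 1.904, 0.0]
wrist_force: [-0.7, 0.4, 6.6]
grip_width: -0.002
```

Emit:
drive_tool(
  rows=[
    {"jaw":1,"xyz":[0,0,0.05],"spin":0},
    {"jaw":1,"xyz":[0,0,0],"spin":0},
  ],
)

```text
clock: 14.85
tcp_pos: [0.515, -0.056, 0.0598]
eef_rot: [2.498, 1.904, 0.0]
wrist_force: [-1.7, 0.8, 9.3]
grip_width: 0.0
```

Emit:
drive_tool(
  rows=[
    {"jaw":1,"xyz":[0,0,0.05],"spin":0},
    {"jaw":1,"xyz":[0,0,0.05],"spin":0},
    {"jaw":1,"xyz":[0,0,0],"spin":0},
    {"jaw":1,"xyz":[0,0,0],"spin":0},
    {"jaw":1,"xyz":[0,0,0],"spin":0},
  ],
)

```text
clock: 15.35
tcp_pos: [0.5151, -0.0561, 0.0597]
eef_rot: [2.497, 1.904, 0.001]
wrist_force: [-4.1, 0.8, 15.5]
grip_width: -0.002
```

Run:
```python
from m import *
rep(); snap("s8"); rep()
```

```text
t 15.35 tcp [ 0.5151 -0.0561  0.0597] case [ 58.4 -77.6] F [-4.11  0.76 15.47] Fcase -4.17 -0.35 grip -0.002 q [-0.32  0.66  1.83 -0.    0.64 -0.06]
t 15.4 tcp [ 0.5151 -0.0561  0.0597] case [ 58.3 -77.6] F [-2.4   0.44 16.2 ] Fcase -2.43 -0.22 grip 0.003 q [-0.32  0.66  1.83 -0.    0.64 -0.06]
```

View pics/s8.png

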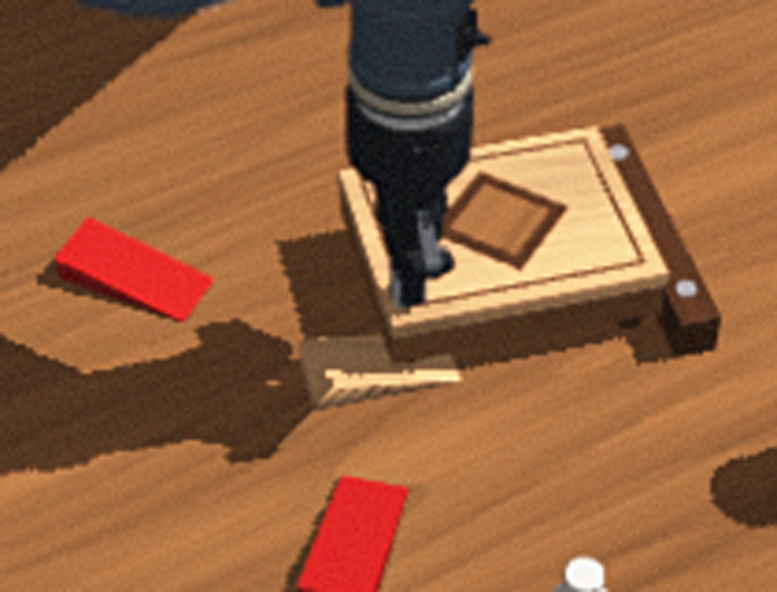

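At 16 N the corner gave only 0.4 mm, and the wedge stayed in place (thin corner still at crop (460,377)). I lift straight off, move clear and check from above.

Emit:
drive_tool(
  rows=[
    {"jaw":1,"xyz":[0,0,-0.2],"spin":0},
    {"jaw":1,"xyz":[0,0,-1],"spin":0},
    {"jaw":1,"xyz":[0,0,-4],"spin":0},
    {"jaw":1,"xyz":[0,0,-4],"spin":0},
    {"jaw":1,"xyz":[0,0,-4],"spin":0},
    {"jaw":1,"xyz":[0,0,-4],"spin":0},
    {"jaw":1,"xyz":[4,-2,0],"spin":0},
    {"jaw":1,"xyz":[4,-2,0],"spin":0},
    {"jaw":1,"xyz":[4,-2,0],"spin":0},
    {"jaw":1,"xyz":[4,-2,0],"spin":0},
    {"jaw":1,"xyz":[4,-1,0],"spin":0},
    {"jaw":1,"xyz":[4,-1,0],"spin":0},
  ],
)

```text
clock: 16.6
tcp_pos: [0.4814, 0.2037, 0.2302]
eef_rot: [2.498, 1.905, 0.0]
wrist_force: [0.4, 0.4, -0.2]
grip_width: 0.001
```

Emit:
drive_tool(
  rows=[
    {"jaw":1,"xyz":[4,-1,0],"spin":0},
    {"jaw":1,"xyz":[4,-1,0],"spin":0},
    {"jaw":1,"xyz":[4,-1,0],"spin":0},
    {"jaw":1,"xyz":[4,-1,0],"spin":0},
    {"jaw":1,"xyz":[4,-1,0],"spin":0},
    {"jaw":1,"xyz":[0,0,0],"spin":0},
    {"jaw":1,"xyz":[0,0,0],"spin":0},
  ],
)

```text
clock: 17.3
tcp_pos: [0.4862, 0.4087, 0.2294]
eef_rot: [2.496, 1.907, -0.002]
wrist_force: [0.4, -0.3, 0.1]
grip_width: -0.001
```

Run:
```python
from m import *
snap("s9"); im=arm.get_image("top"); cv2.imwrite("pics/top9.png",im["pixels"]); rep()
m=hull_quad(im,(220,160,360,300),.05,.07)
cs,_=cv2.findContours(m,cv2.RETR_EXTERNAL,cv2.CHAIN_APPROX_NONE); c=max(cs,key=cv2.contourArea)
P=np.array([onplane(im,u,v,.06)[:2] for u,v in c[:,0]],np.float32)
print("lid",cv2.minAreaRect(P*1000))
pts=np.array([bydepth(im,u,v) for v in range(180,290) for u in range(235,345) if m[v,u]]); cc=np.array([tocase(p) for p in pts])
A=np.c_[cc,np.ones(len(cc))]; k=np.linalg.lstsq(A,pts[:,2],rcond=None)[0]; print("tilt mm/mm",k[:2]*1000,"z ctr",k[2])
im0=np.load("pics/top0.npy",allow_pickle=True).item()
pts=np.array([bydepth(im0,u,v) for v in range(180,290) for u in range(235,345) if m[v,u]]); cc=np.array([tocase(p) for p in pts])
A=np.c_[cc,np.ones(len(cc))]; k=np.linalg.lstsq(A,pts[:,2],rcond=None)[0]; print("before",k[:2]*1000,"z ctr",k[2])
```

```text
t 17.4 tcp [0.4865 0.4071 0.2296] case [-92.1 361.4] F [-0.24 -0.01 -0.02] Fcase -0.23 -0.07 grip 0.002 q [ 0.52  0.54  1.41 -0.    1.19  0.79]
lid ((479.4617614746094, 34.41962432861328), (189.481201171875, 151.4745635986328), 74.71502685546875)
tilt mm/mm [ 0.00021358 -0.00026328] z ctr 0.05916173875552071
before [-0.1211959  -0.18336285] z ctr 0.06423840655238879
```

View pics/top9.png

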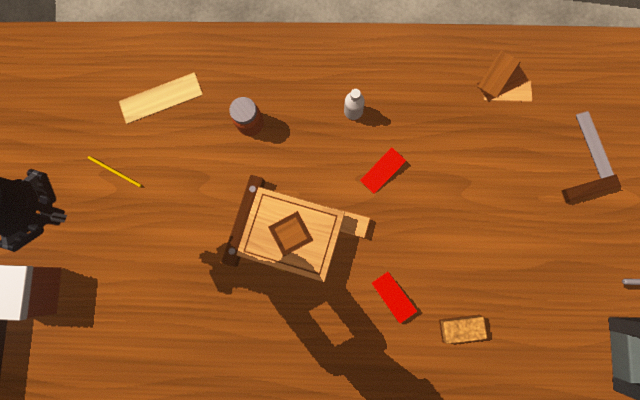

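View pics/s9.png

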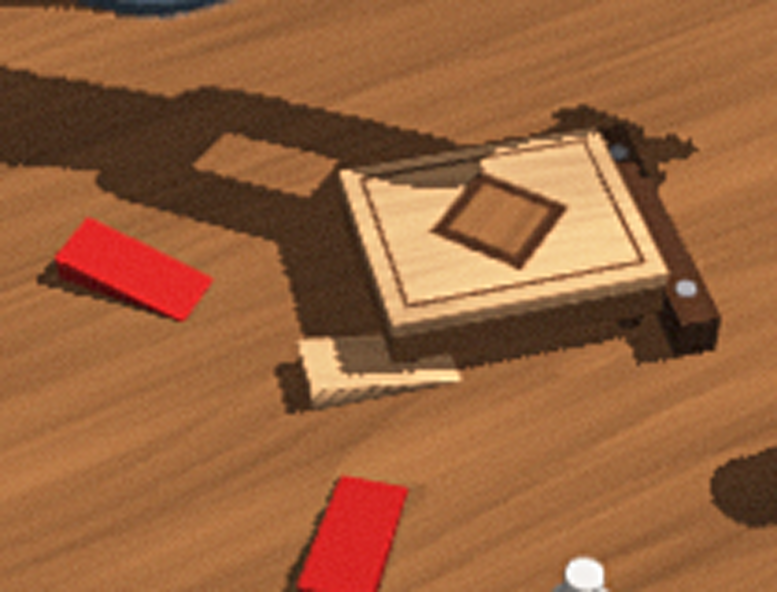

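The lid is level (about 0.02 mm tilt per 100 mm), the case centre has moved no more than 0.3 mm, the wedge is in place and the other things are untouched. I'm handing it in.

```bash
python3 -c "
from station import arm
print(arm.job_done())"
```

```text
the job is handed in; nothing more can be done
None
```

The wedge is tight under the short foot and the case no longer rocks. I handed the job in at about 17.4 s of the 72 s allowed.

**Wedging:** I pushed the plain wooden wedge by its thick end with shut fingers, about 94 mm along the case's +y. It slid at under 1 N or so until the push rose to about 4.5 N, then I backed off.

**Press test:** I pressed the lid corner above that foot to about 16 N. It gave only 0.4 mm, against the 5 to 10 mm it would drop unwedged, so no second push was needed.

**Last checks with the arm clear:**
- **Case:** the lid is level to about 0.02 mm per 100 mm and its centre is 59 mm above the bench (nominal 60). It moved no more than 0.3 mm.
- **Wedge:** it is still in place, about 5 mm off-centre to the foot, so the foot sits fully on it.
- **Other things:** the red look-alikes, bottle, jar and cork block look unmoved in the top view.

**Checks that disagreed:**
- The "before" lid plane fit came out wrong (0.12 to 0.18 mm/mm tilt), probably from depth dropouts. I relied on the lid's height near that corner instead, 60.1 mm before and 59.8 mm after.
- Single force readings were noisy by about ±1 N. At the full press there was also a sideways force of up to about 4 N on the tips.

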